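Shim the rocking slide drying plate

TASK

The slide drying plate rocks because its front left foot is too short. Press down on the plate's front left corner with the fingertips so that you feel it dip, then push the yellow wedge along the bench under that foot, just far enough that the plate no longer rocks but still stands level, without shifting the plate itself, picking anything up or disturbing the things around it. Finish with the fingertips still pressing lightly (5 to 10 N) down on that corner, which must now stay put: the program ends while holding this press.

Things in the scene. Friction and masses are not known exactly. Their poses are not given: they have to be found in the camera images.
- plate: White slide drying plate, 170 deep (x) by 240 mm wide (y), flat top 58 and underside 20 mm above the bench, 1.4 to 2.2 kg, loose. Origin on the bench under its centre; x from its front (dark control panel, towards the robot) to its back, y to its left. Domed rubber feet, 22 mm across, at x +/-60, y +/-95 mm. It stands level on three; the front left one (x -60, y +95) does not reach the bench.
- press_point (a point): Where to press: on the flat top of the plate above the short front left foot, 58 mm above the bench, 22 mm from both edges; fixed to the plate. 1 to 3 N down here make the plate rock until the short foot lands; let go and it rocks back.
- foot_point (a point): Point fixed to the plate on the axis of the short front left foot, level with the soles of the three good feet (on the bench). The sole of the short foot hangs 4 to 8 mm above this point, how much is not known. A wedge pushed in too far lifts the corner: the plate then tilts or is shoved round.
- wedge: Yellow plastic wedge (levelling shim), 100 mm long, 40 mm wide, 45 g, loose. Origin at the centre of its underside; x points to the thin end, 2 mm thick; it rises evenly to 14 mm at the upright back end (x = -50), where it can be pushed: under 1 N on the bench, over 3 N once the foot bears on it. It lies in front of the short foot, thin end roughly towards it.
- marker: Black and white marker pen, loose bystander, 122 mm long, lying near the front edge of the bench; origin under its centre.
- petri_dish: Petri dish, loose bystander, 61 mm across, 14 mm high, left of the plate; origin under its centre.
- cassette_pink: Pink embedding cassette, loose bystander, 28 x 41 x 12 mm, left of the wedge; origin under its centre.
- pen_red: Red ball pen, loose bystander, 142 mm long, lying left of the wedge; origin under its centre.
- tape_roll: Roll of label tape lying flat, loose bystander, 73 mm across, 19 mm high, at the right front; origin under its centre.

How it is judged:
On the way:
1. the front left corner of the plate is pressed down by the fingers and dips: the plate is felt to rock (tilt over 0.025 rad) (contact force between the fingers and plate above 1 N and angle between plate's own z axis and vertical above 0.025 rad and horizontal distance between the grasp point and press_point below 0.06 m), for 0.1 s.
At the end, for the whole second after the job is handed in: Fingertips press (tool point) within 60 mm of the press point with 3 to 20 N throughout; the plate stays level within 0.010 rad; the short foot bears on the wedge (over 1 N), which lies flat, at rest, untouched, the foot over its top; foot_point within 10 mm of its start (contact force between the fingers and plate between 3 and 20 N and horizontal distance between the grasp point and press_point below 0.06 m and angle between plate's own z axis and vertical below 0.01 rad and contact force between wedge and plate above 1 N and contact force between the fingers and wedge below 0.05 N and y of foot_point in the frame of wedge between -0.02 and 0.02 m and x of foot_point in the frame of wedge between -0.045 and 0.048 m and angle between wedge's own z axis and vertical below 0.06 rad and linear speed of each of plate, wedge below 0.01 m/s and distance of foot_point from where it was at the start of the episode below 0.01 m); the arm keeps its last pose, push and grip.
It fails at once if the wedge is lifted or tipped instead of pushed along the bench (origin over 10 mm up, or tilted over 0.3 rad) (height (world z) of wedge above 0.01 m or angle between wedge's own z axis and vertical above 0.3 rad).
It fails at once if the corner of the plate is shoved over 25 mm, or the plate lifted over 12 mm or tipped over 0.15 rad (distance of foot_point from where it was at the start of the episode above 0.025 m or height (world z) of plate above 0.012 m or angle between plate's own z axis and vertical above 0.15 rad).
It fails at once if a bystander is disturbed (moved over 20 mm) (distance of any of marker, petri_dish, cassette_pink, pen_red, tape_roll from where it was at the start of the episode above 0.02 m).
It also fails if it takes over 61 s, if anything falls off the work surface, if the arm or the gripper's body presses on something with over 40 N, if the wrist force passes 120 N, or if a joint passes its speed limit or range.

ROBOT

A 6-joint arm with a two-finger parallel gripper is mounted at the origin on a cart in front of the work surface, level with it; the furniture and walls round the work are solid. World frame = base frame: x ahead of the robot, y to its left, z up, the work surface at z = 0. Lengths are in m, angles in rad, forces in N, time in s.
With the tool pointing down it reaches from about 0.35 to 0.775 m from the base axis. Payload 5.5 kg.
Tool frame: the origin (TCP) lies between the finger pads, 19 mm behind the fingertips; this is the grasp point; z points along the fingers, y is the line along which they close (so a half turn about z gives the same grasp; the last joint's range is limited). The gripper opens to 85 mm and grips with 20 to 120 N. Pads are 22 mm wide; open, the fingers measure 114 mm over their backs; the gripper's body (76 mm by 85 mm) begins 54 mm behind the grasp point. The pads swing forward as they close: fully open they stand 13 mm farther back than shut.
Start: joints at [1.093, 0.313, 0.046, 1.304, 0, 1.431], TCP at [0.191, 0.543, 0.25] pointing down, gripper open.
Joint ranges: [-2.76, 2.76], [-0.86, 1.69], [-1.03, 1.26], [-2.2, 2.34], [-1.47, 1.5], [-3.14, 3.14]. Speed limits (rad/s): [2.57, 2.57, 3.14, 3.14, 3.14, 3.14].

INTERFACE

Orientations are given as a unit quaternion [w, x, y, z].
In Python, from workcell import env gives the robot as it stands.
- The arm moves only by the shell command python3 nudge.py [OPENING] [FORCE], which reads ROWS from standard input. ROWS is 1 to 8 rows, parted by a bar, with the numbers parted by spaces; each row has 6 numbers: dx, dy, dz in normalised numbers (1 is 0.75 m), then a rotation vector rx, ry, rz in fractions of the full range, 1 being pi rad; each row is the pose to reach, as a shift and turn from the pose commanded when the command began, along the tool's axes at that moment; what a row does not reach only later rows make up. A row lasts 1/8 s, in which the tool goes at most 0.0625 m and 0.188 rad, less where a joint would pass 70% of its speed; a pose out of reach is approached as far as the arm can. OPENING is the finger opening in m, set as the command begins (- or left out keeps the last). The fingers move at their own pace and stop on an object; FORCE is the grip in N (left out, the last holds). Time passes only in rows, so rows that do not move let the fingers close. It prints the time, the measured TCP pose, the force, the opening and the grip force at its end. Input that does not fit is refused with a message, and nothing moves.
- env.get_state(): the state, without advancing time (a new reading comes with each control period).
- env.read_camera(name): name is "scene" or "top" or "wrist"; returns a dict with "image" (480x640x3 uint8, red, green, blue), "K" (3x3 intrinsics, pixels), "R" (3x3) and "t" (3): a world point X has camera coordinates R X + t. Camera axes: x right, y down, z forward; pixel columns grow to the right and rows downward; lengths in m; the calibration is good to about 2 mm. A picture is of the moment at which its call begins. There is no depth.
- env.hand_in(): hands the job in; it is judged then, once.
The state is a dict: "clock": time; "joint_pos": joint angles; "qvel": joint speeds; "tau": joint torques, N m; "tcp_pos": TCP position; "orientation": TCP orientation; "wrist_force": force on the tool from outside, world axes, zero at the start; "ft_torque": the same for the moment, N m; "finger_gap": finger opening in m; "grip_force": force on a finger pad.
Only numpy, scipy, OpenCV 4.12 (cv2) and the standard library are available. Lean on these libraries where they do the work, as an engineer would, in place of code of your own. Each camera call takes 0.05 s, during which the arm holds its last target. There are 200 camera calls.

## Working session

There is one attempt and no reset: what is moved stays moved. The work goes in short steps, Python scripts to look and compute and a shell command to move; the robot and the scene stay as the last step left them, time stands still between calls to the robot, and variables do not carry over. Pictures are saved under pics/ and viewed, at most 10 in all, crops included, and the job is handed in when it is done.

```bash
ls; mkdir -p pics; python3 - <<'E'
from workcell import env
import cv2,numpy as np
s=env.get_state();print({k:np.round(v,3) for k,v in s.items()})
for n in("scene","top"):
    c=env.read_camera(n);cv2.imwrite(f"pics/{n}0.png",c["image"][:,:,::-1]);print(n,c["K"],c["R"],c["t"])
E
```

```text
nudge.py
pics
workcell.py
{'clock': np.float64(0.0), 'joint_pos': array([1.093, 0.314, 0.045, 1.304, 0.   , 1.431]), 'qvel': array([ 0.   ,  0.   , -0.001,  0.   ,  0.   , -0.001]), 'tau': array([-1.0000e-03, -4.8062e+01,  2.9854e+01,  1.9000e-02, -0.0000e+00,
        0.0000e+00]), 'tcp_pos': array([0.19 , 0.542, 0.249]), 'orientation': array([-0.   ,  0.168,  0.986, -0.001]), 'wrist_force': array([-0.755,  0.148, -0.407]), 'ft_torque': array([-0.006, -0.028,  0.05 ]), 'grip_force': np.float64(0.0), 'finger_gap': np.float64(0.086)}
scene [[530.50093499   0.         313.55701955]
 [  0.         530.50093499 244.5759996 ]
 [  0.           0.           1.        ]] [[ 0.79289192 -0.60922143  0.01310195]
 [-0.36014838 -0.48585456 -0.79639091]
 [ 0.49154405  0.62673327 -0.60464027]] [-0.49710417  0.2075903   0.92853819]
top [[477.54502465   0.         318.89177625]
 [  0.         477.54502465 236.1159392 ]
 [  0.           0.           1.        ]] [[-0.01845514 -0.99915762  0.03665318]
 [-0.99955253  0.01757449 -0.02420507]
 [ 0.02354052 -0.03708349 -0.99903486]] [-0.10725174  0.52318444  1.02011741]
```

View pics/scene0.png

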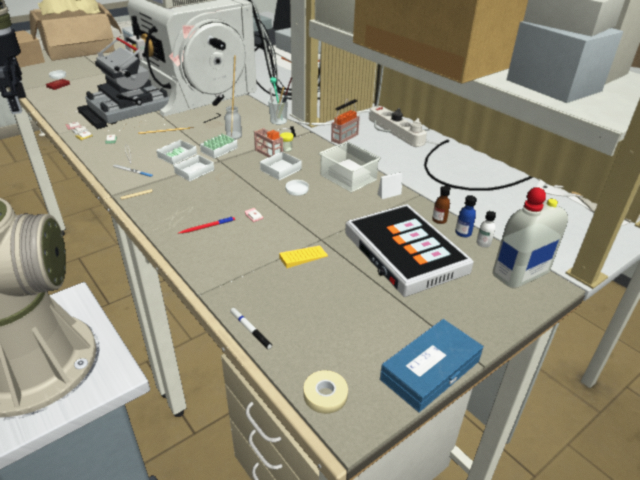

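View pics/top0.png

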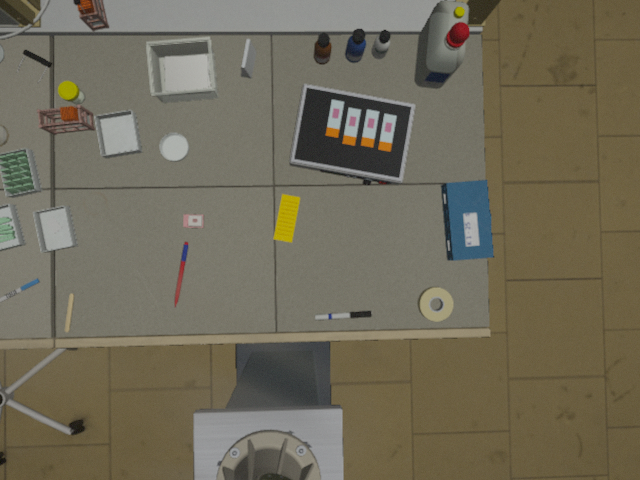

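The scene view shows the yellow wedge at (303,256) and the plate at (408,247). In the top view, the plate's corners are at about (304,86), (414,104), (405,181) and (291,164), with the wedge at (287,218). The front-left corner is (291,164).

```bash
cat > h.py <<'E'
import numpy as np,cv2
from workcell import env
def ray(c,p):
    d=c["R"].T@np.linalg.solve(c["K"],[p[0],p[1],1.]);return -c["R"].T@c["t"],d
def onz(c,p,z):
    o,d=ray(c,p);return o+d*(z-o[2])/d[2]
def tri(c1,p1,c2,p2):
    A=[];b=[]
    for c,p in((c1,p1),(c2,p2)):
        o,d=ray(c,p);d/=np.linalg.norm(d);P=np.eye(3)-np.outer(d,d);A.append(P);b.append(P@o)
    return np.linalg.lstsq(np.vstack(A),np.hstack(b),rcond=None)[0]
def proj(c,X):
    q=c["K"]@(c["R"]@np.array(X)+c["t"]);return q[:2]/q[2]
def yellow(im,box):
    h=cv2.cvtColor(im,cv2.COLOR_RGB2HSV);m=cv2.inRange(h,(22,150,90),(34,255,255))
    k=np.zeros_like(m);x0,y0,x1,y1=box;k[y0:y1,x0:x1]=m[y0:y1,x0:x1];return k
E
python3 - <<'E'
from h import *
ct=env.read_camera("top");cs=env.read_camera("scene")
np.set_printoptions(precision=4,suppress=True)
for n,c,b in(("top",ct,(255,180,320,260)),("scene",cs,(260,230,345,280))):
    m=yellow(c["image"],b);k=max(cv2.findContours(m,0,2)[0],key=cv2.contourArea)
    r=cv2.minAreaRect(k);B=cv2.boxPoints(r);print(n,cv2.contourArea(k),r);
    q=cv2.approxPolyDP(k,3,True)[:,0];print(q.tolist())
    if n=="top":
        for p in B: print(p,onz(c,p,0),onz(c,p,.008))
# plate, top: rim bright & low saturation, incl. dark pad
im=ct["image"];g=cv2.cvtColor(im,cv2.COLOR_RGB2HSV)
m=((g[...,2]>185)|(g[...,2]<60)|(g[...,1]>140)).astype(np.uint8)
k=np.zeros_like(m);k[75:190,283:422]=m[75:190,283:422]
k=cv2.morphologyEx(k,cv2.MORPH_CLOSE,np.ones((5,5)))
c=max(cv2.findContours(k,0,2)[0],key=cv2.contourArea);print(cv2.minAreaRect(c),cv2.contourArea(c))
a=cv2.resize(im[75:260,250:430],None,fx=3.2,fy=3.2,interpolation=2)
s=cv2.resize(cs["image"][190:300,270:480],None,fx=2.74,fy=2.74,interpolation=2)
o=np.zeros((600,800,3),np.uint8);o[:592,:576]=a
cv2.imwrite("pics/c1.png",o[:,:,::-1]);cv2.imwrite("pics/c2.png",cv2.resize(cs["image"][190:300,270:480],(800,419),interpolation=2)[:,:,::-1])
E
```

```text
top 785.5 ((286.17974853515625, 217.82958984375), (18.791610717773438, 46.06858825683594), 10.491477012634277)
[[282, 194], [274, 239], [291, 241], [299, 197]]
[272.7467 238.7679] [ 0.5174 -0.017   0.    ] [ 0.5172 -0.0175  0.008 ]
[281.1353 193.4695] [ 0.6153 -0.0367  0.    ] [ 0.6144 -0.0371  0.008 ]
[299.6128 196.8913] [ 0.6073 -0.0766  0.    ] [ 0.6065 -0.0767  0.008 ]
[291.2242 242.1897] [ 0.5093 -0.0568  0.    ] [ 0.5092 -0.0569  0.008 ]
scene 527.5 ((303.1346130371094, 256.173095703125), (15.29705810546875, 45.69506072998047), 78.69007110595703)
[[326, 254], [318, 246], [280, 253], [288, 267]]
((352.5223388671875, 132.19873046875), (105.17147064208984, 70.91561889648438), 10.145544052124023) 7236.5
```

View pics/c1.png

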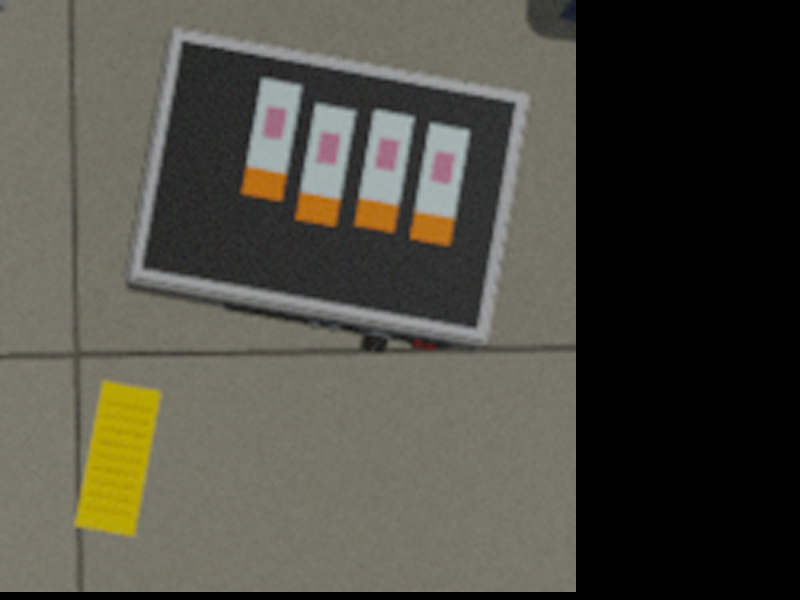

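View pics/c2.png

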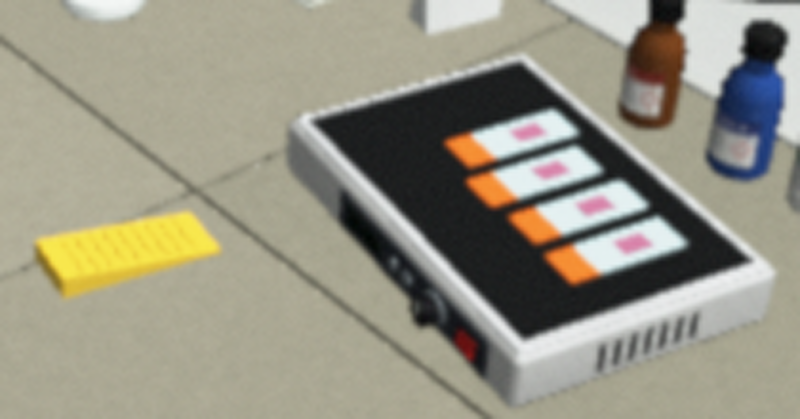

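The crops show that the wedge's thin end faces the plate's front-left corner, which is at crop 1 (130,284) and crop 2 (297,122). The outer rim corners are clear in crop 1: (178,30), (528,97), (487,343) and (130,284).

```bash
python3 - <<'E'
from h import *
np.set_printoptions(precision=4,suppress=True)
ct=env.read_camera("top");cs=env.read_camera("scene")
def seg(c,box):
    g=cv2.cvtColor(c["image"],cv2.COLOR_RGB2HSV);m=np.zeros(g.shape[:2],np.uint8);x0,y0,x1,y1=box
    m[y0:y1,x0:x1]=(g[y0:y1,x0:x1,2]<75)
    m=cv2.morphologyEx(m,cv2.MORPH_OPEN,np.ones((3,3)))
    k=max(cv2.findContours(m,0,2)[0],key=cv2.contourArea);k=cv2.convexHull(k)
    return k
k=seg(ct,(290,84,414,172));r=cv2.minAreaRect(k);B=cv2.boxPoints(r);print("pad top",r)
W=np.array([onz(ct,p,.058) for p in B]);print(W, np.linalg.norm(W-np.roll(W,1,0),axis=1));c=W.mean(0);print("pad centre",c)
O=np.array([[178,30],[528,97],[487,340],[130,284]])/3.2+[250,75]-.5+.5/3.2
W=np.array([onz(ct,p,.058) for p in O]);print("outer",W,np.linalg.norm(W-np.roll(W,1,0),axis=1),W.mean(0))
S=np.array([[525,57],[772,268],[518,350],[297,122]])/3.81+[270,190]-.4
for a,b in zip(O,S): print("tri",tri(ct,a,cs,b))
d=W[0]+W[1]-W[2]-W[3];d2=W[0]+W[3]-W[1]-W[2];print("yaw",np.arctan2(d[1],d[0]),np.arctan2(-d2[0],d2[1]))
# wedge corners: top(front/back) & scene
for a,b,n in(((282,194),(318,246),"thinL"),((299,197),(326,254),"thinR"),((274,239),(280,253),"backL"),((291,241),(288,262),"backR")): print(n,tri(ct,a,cs,b))
for n,p in dict(petri=(174,147),cas=(193,221),penblue=(185,242),penred=(177,305),mark1=(316,317),mark2=(371,314)).items(): print(n,onz(ct,p,.008))
E
cat >> h.py <<'E'
from scipy.spatial.transform import Rotation as Ro
def go(x,y,z,yaw=None):
    """shift in tool axes to TCP target; yaw = world angle of -tool x"""
    s=env.get_state();q=s["orientation"];R=Ro.from_quat([q[1],q[2],q[3],q[0]]).as_matrix()
    d=R.T@(np.array([x,y,z])-s["tcp_pos"]);a=np.arctan2(-R[1,0],-R[0,0])
    print("shift",d.round(4),"rz",None if yaw is None else round(-(yaw-a),4),"yaw now",a.round(3),"tcp",s["tcp_pos"].round(4),"F",s["wrist_force"].round(2),"t",s["clock"])
E
python3 -c "
from h import *
go(.690,-.082,.16,-.199)"
```

```text
shift [-0.6782 -0.4235  0.0899] rz -0.1389 yaw now -0.338 tcp [0.1905 0.5424 0.2497] F [ 0.56 -0.11  0.63] t 0.3
```

Careful with the scale: shifts go in shares of 0.75 m and turns go in shares of pi rad. That gives: -0.678 m is -0.904, -0.423 m is -0.564, -0.139 rad is -0.0442.

```bash
echo '-0.08 -0.0533 0 0 0 0 | -0.904 -0.564 0 0 0 -0.0442 | -0.904 -0.564 0 0 0 -0.0442 | -0.904 -0.564 0 0 0 -0.0442 | -0.904 -0.564 0 0 0 -0.0442 | -0.904 -0.564 0 0 0 -0.0442 | -0.904 -0.564 0 0 0 -0.0442 | -0.904 -0.564 0 0 0 -0.0442' | python3 nudge.py 0; python3 -c "
from h import *
go(.690,-.082,.16,-.199)"
```

```text
clock: 1.3
tcp_pos: [0.5036, 0.15, 0.2502]
orientation: [0.0, 0.099, 0.995, 0.0]
wrist_force: [0.3, 0.4, -1.0]
finger_gap: 0.0004
grip_force: 0.0
shift [-0.2285 -0.1906  0.0903] rz 0.0 yaw now -0.199 tcp [0.5036 0.15   0.2502] F [ 0.28  0.44 -1.03] t 1.3
```

Scaled: -0.2285 m is -0.3047, -0.2 m is -0.2667.

```bash
echo '-0.0733 -0.06 0.0133 0 0 0 | -0.1467 -0.12 0.0267 0 0 0 | -0.22 -0.18 0.0467 0 0 0 | -0.2667 -0.2267 0.08 0 0 0 | -0.3047 -0.2541 0.12 0 0 0 | -0.3047 -0.2541 0.12 0 0 0 | -0.3047 -0.2541 0.12 0 0 0' | python3 nudge.py; python3 - <<'E'
from h import *
go(.690,-.082,.085,-.199)
c=env.read_camera("wrist");cv2.imwrite("pics/w1.png",c["image"][:,:,::-1])
for P in([.690,-.082,.058],[.6925,-.0841,0],[.672,-.06,.058],[.562,-.047,.008]):print(P,proj(c,P).round())
E
```

```text
clock: 2.17
tcp_pos: [0.6883, -0.0801, 0.1593]
orientation: [-0.001, 0.099, 0.995, 0.0]
wrist_force: [-0.4, 0.5, 0.9]
finger_gap: -0.0
grip_force: 0.0
shift [-0.0021 -0.0015  0.0743] rz -0.0003 yaw now -0.199 tcp [ 0.6883 -0.0801  0.1593] F [-0.35  0.49  0.91] t 2.175
[0.69, -0.082, 0.058] [320. 256.]
[0.6925, -0.0841, 0] [318. 233.]
[0.672, -0.06, 0.058] [348. 223.]
[0.562, -0.047, 0.008] [333.  44.]
```

View pics/w1.png

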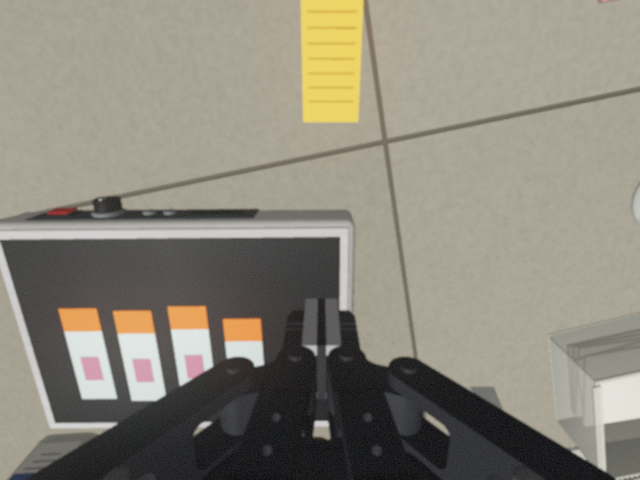

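The wrist view confirms the estimate. The plate's corner is at (350,222) against a predicted (348,223). The wedge's thin edge is at (331,122), pointing just left of the foot's projection at (318,233). Now I'll do the press test.

Scaled: 0.08 m is 0.1067, 0.075 m is 0.1.

```bash
echo '-0.0013 -0.0013 0.0533 0 0 0 | -0.0013 -0.0013 0.1 0 0 0 | -0.0013 -0.0013 0.1067 0 0 0 | -0.0013 -0.0013 0.1067 0 0 0' | python3 nudge.py; echo '0 0 0.0027 0 0 0 | 0 0 0.0027 0 0 0' | python3 nudge.py; echo '0 0 0.0027 0 0 0 | 0 0 0.0027 0 0 0' | python3 nudge.py
```

```text
clock: 2.72
tcp_pos: [0.6901, -0.0805, 0.082]
orientation: [0.001, 0.099, 0.995, -0.0]
wrist_force: [-0.2, 0.7, -0.2]
finger_gap: 0.0001
grip_force: 0.0
clock: 2.98
tcp_pos: [0.6904, -0.0814, 0.0796]
orientation: [0.001, 0.099, 0.995, -0.0]
wrist_force: [0.7, -0.6, -0.1]
finger_gap: 0.0001
grip_force: 0.0
clock: 3.22
tcp_pos: [0.6898, -0.0815, 0.0761]
orientation: [0.0, 0.099, 0.995, 0.0]
wrist_force: [0.8, 0.4, 0.6]
finger_gap: -0.0003
grip_force: 0.4
```

Scaled: 0.002 m is 0.0027.

```bash
for i in 1 2 3 ; do echo '0 0 0.0027 0 0 0 | 0 0 0.0027 0 0 0' | python3 nudge.py | egrep 'tcp|wrist'; done
```

```text
tcp_pos: [0.6891, -0.0809, 0.0741]
wrist_force: [-2.9, 2.7, 5.0]
tcp_pos: [0.6892, -0.0808, 0.072]
wrist_force: [-3.1, 2.8, 5.3]
tcp_pos: [0.6894, -0.0809, 0.0706]
wrist_force: [-2.9, 3.3, 7.0]
```

Scaled: 0.001 m is 0.0013.

```bash
for i in 1 2 ; do echo '0 0 0.0013 0 0 0 | 0 0 0.0013 0 0 0' | python3 nudge.py | egrep 'clock|tcp|wrist'; done; python3 - <<'E'
from h import *
c=env.read_camera("scene");cv2.imwrite("pics/s2.png",cv2.resize(c["image"][190:300,270:480],(800,419),interpolation=2)[:,:,::-1])
E
```

```text
clock: 4.22
tcp_pos: [0.6894, -0.0808, 0.0705]
wrist_force: [-6.5, 3.8, 11.4]
clock: 4.47
tcp_pos: [0.6894, -0.0808, 0.0703]
wrist_force: [-7.6, 3.8, 15.5]
```

Scaled: 0.21 m is 0.28, 0.15 m is 0.2.

```bash
echo '0 0 -0.0133 0 0 0 | 0 0 -0.0667 0 0 0 | 0.04 0 -0.1067 0 0 0 | 0.12 0 -0.1067 0 0 0 | 0.2 0 -0.1067 0 0 0 | 0.28 0 -0.1067 0 0 0 | 0.28 0 -0.1067 0 0 0 | 0.28 0 -0.1067 0 0 0' | python3 nudge.py; python3 - <<'E'
from h import *
np.set_printoptions(precision=4,suppress=True)
go(.4855,-.0315,.024,-.199)
c=env.read_camera("scene");ct=env.read_camera("top")
m=yellow(ct["image"],(255,180,320,260));print(m.sum()/255)
cv2.imwrite("pics/t2.png",cv2.resize(ct["image"][75:275,220:420],(600,600),interpolation=2)[:,:,::-1])
E
```

```text
clock: 5.52
tcp_pos: [0.4851, -0.0405, 0.1487]
orientation: [0.002, 0.099, 0.995, -0.0]
wrist_force: [0.5, -1.2, -0.2]
finger_gap: -0.0
grip_force: 0.0
shift [0.0018 0.009  0.1247] rz -0.0002 yaw now -0.199 tcp [ 0.4851 -0.0405  0.1487] F [ 0.55 -1.16 -0.23] t 5.525
487.0
```

View pics/t2.png

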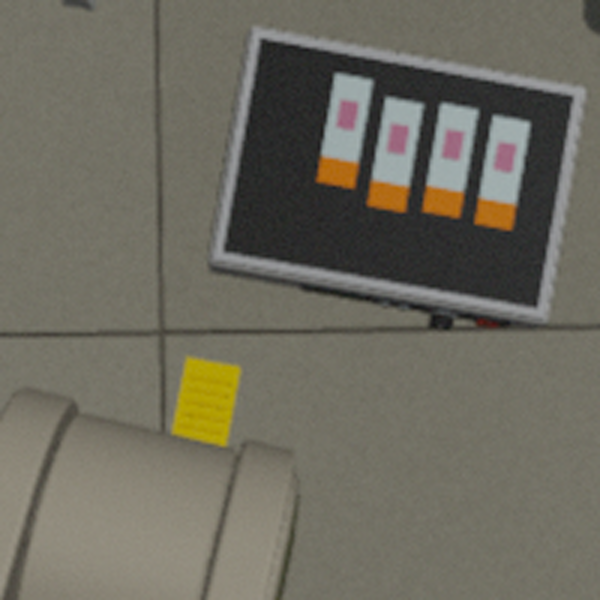

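The top view shows the plate corner unmoved at crop (212,268) and the wedge undisturbed at (207,400). Next I'll lower the fingers behind the wedge.

Scaled: 0.125 m is 0.1667, 0.12 m is 0.16.

```bash
echo '0.0053 0.012 0.0667 0 0 0 | 0.0053 0.012 0.1333 0 0 0 | 0.0053 0.012 0.16 0 0 0 | 0.0053 0.012 0.1667 0 0 0 | 0.0053 0.012 0.1667 0 0 0' | python3 nudge.py; echo '-0.0067 0 0 0 0 0 | -0.0133 0 0 0 0 0 | -0.02 0 0 0 0 0 | -0.0267 0 0 0 0 0 | -0.0333 0 0 0 0 0 | -0.04 -0.0013 0 0 0 0 | -0.0467 -0.0027 0 0 0 0 | -0.0533 -0.0027 0 0 0 0' | python3 nudge.py; python3 - <<'E'
from h import *
go(.4855,-.0315,.024,-.199)
ct=env.read_camera("top");k=yellow(ct["image"],(255,150,320,260))
c=max(cv2.findContours(k,0,2)[0],key=cv2.contourArea);print(cv2.approxPolyDP(c,3,True)[:,0].tolist())
E
```

```text
clock: 6.25
tcp_pos: [0.483, -0.0306, 0.0232]
orientation: [0.0, 0.099, 0.995, -0.0]
wrist_force: [0.8, 0.2, 0.1]
finger_gap: -0.0
grip_force: 0.0
clock: 7.25
tcp_pos: [0.5207, -0.0403, 0.0229]
orientation: [-0.0, 0.099, 0.995, 0.0]
wrist_force: [-0.9, -0.4, 1.6]
finger_gap: 0.0001
grip_force: 0.1
shift [ 0.0362  0.0016 -0.0011] rz 0.0 yaw now -0.199 tcp [ 0.5207 -0.0403  0.0229] F [-0.87 -0.4   1.61] t 7.25
[[284, 186], [283, 196], [299, 199], [301, 189]]
```

Scaled: -0.048 m is -0.064, -0.042 m is -0.056.

```bash
echo '-0.008 -0.0013 0 0 0 0 | -0.016 -0.0027 0 0 0 0 | -0.024 -0.004 0 0 0 0 | -0.032 -0.0053 0 0 0 0 | -0.04 -0.0067 0 0 0 0 | -0.048 -0.008 0 0 0 0 | -0.056 -0.0093 0 0 0 0 | -0.064 -0.0107 0 0 0 0' | python3 nudge.py|egrep 'tcp|wrist';  echo '-0.008 0 0 0 0 0 | -0.016 0 0 0 0 0 | -0.024 0 0 0 0 0 | -0.032 0 0 0 0 0 | -0.032 0 0 0 0 0' | python3 nudge.py|egrep 'tcp|wrist'; python3 - <<'E'
from h import *
go(.6925,-.0841,.024,-.199)
ct=env.read_camera("top");cs=env.read_camera("scene")
o=np.hstack([cv2.resize(ct["image"][130:250,250:350],(400,480),interpolation=2),cv2.resize(cs["image"][190:310,290:390],(400,480),interpolation=2)])
cv2.imwrite("pics/b3.png",o[:,:,::-1])
E
```

```text
tcp_pos: [0.5663, -0.0576, 0.023]
wrist_force: [0.2, 0.7, 0.1]
tcp_pos: [0.5901, -0.0624, 0.023]
wrist_force: [0.0, 0.5, -0.1]
shift [-0.1046 -0.0011 -0.0009] rz 0.0002 yaw now -0.199 tcp [ 0.5901 -0.0624  0.023 ] F [ 0.01  0.51 -0.14] t 8.925
```

View pics/b3.png

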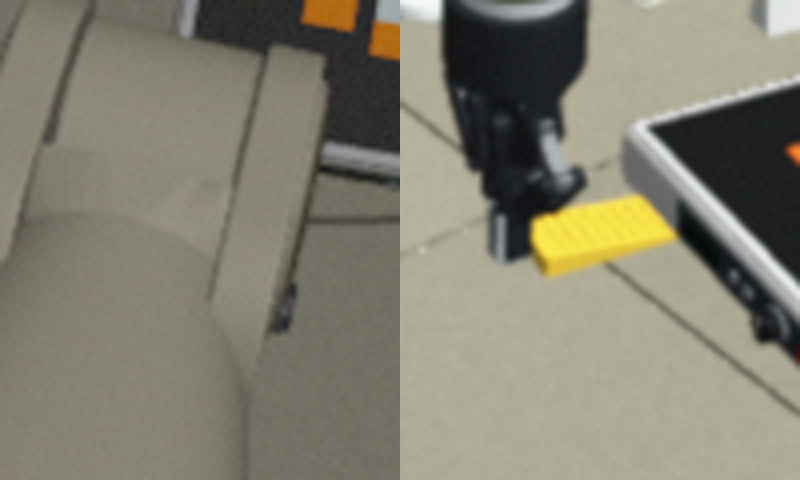

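The scene crop shows the fingers square behind the wedge. Its back-right bottom corner is at (547,275), its back-right top corner at about (546,250) and its back-left top corner at (532,218). The thin end is under the plate edge.

Scaled: -0.008 m is -0.0107, -0.006 m is -0.008.

```bash
python3 - <<'E'
from h import *
cs=env.read_camera("scene")
u=np.array([.98,-.198]);v=np.array([.198,.98]);F=np.array([.6925,-.0841])
for n,p,z in(("backRbot",(547,275),0),("backRtop",(547,252),.014),("backLtop",(532,220),.014)):
    q=onz(cs,((p[0]-400)/4+290-.4,p[1]/4+190-.4),z);print(n,q.round(4),"to foot: along",((F-q[:2])@u).round(4),"left",((F-q[:2])@v).round(4))
E
echo '-0.004 0 0 0 0 0 | -0.008 0 0 0 0 0 | -0.0107 0 0 0 0 0 | -0.0107 0 0 0 0 0' | python3 nudge.py|egrep 'tcp|wrist'
```

```text
backRbot [ 0.6006 -0.0807  0.    ] to foot: along 0.0907 left 0.0148
backRtop [ 0.6021 -0.0783  0.014 ] to foot: along 0.0898 left 0.0122
backLtop [ 0.6135 -0.0505  0.014 ] to foot: along 0.0841 left -0.0172
tcp_pos: [0.5976, -0.0638, 0.023]
wrist_force: [-0.1, -0.3, 0.3]
```

Scaled: -0.002 m is -0.0027, -0.001 m is -0.0013.

```bash
for i in 1 2 3 4; do echo '-0.0013 0 0 0 0 0 | -0.0027 0 0 0 0 0 | -0.0027 0 0 0 0 0' | python3 nudge.py|egrep 'tcp|wrist'; done
```

```text
tcp_pos: [0.5994, -0.0642, 0.023]
wrist_force: [0.4, 0.2, -0.6]
tcp_pos: [0.6014, -0.0646, 0.023]
wrist_force: [-0.0, 0.3, -0.3]
tcp_pos: [0.6033, -0.065, 0.023]
wrist_force: [-0.8, 0.1, 0.5]
tcp_pos: [0.6053, -0.0654, 0.023]
wrist_force: [1.3, -0.1, 0.1]
```

Scaled: -0.002 m is -0.0027, -0.001 m is -0.0013.

```bash
for i in 1 2 3; do echo '-0.0013 0 0 0 0 0 | -0.0027 0 0 0 0 0 | -0.0027 0 0 0 0 0' | python3 nudge.py|egrep 'tcp|wrist'; done
```

```text
tcp_pos: [0.6072, -0.0658, 0.023]
wrist_force: [-0.3, -0.0, 0.7]
tcp_pos: [0.6093, -0.0662, 0.023]
wrist_force: [-0.0, -0.2, 0.1]
tcp_pos: [0.6112, -0.0666, 0.023]
wrist_force: [-0.1, 0.7, 0.0]
```

Scaled: -0.002 m is -0.0027, -0.001 m is -0.0013.

```bash
echo '-0.0013 0 0 0 0 0 | -0.0027 0 0 0 0 0 | -0.0027 0 0 0 0 0' | python3 nudge.py|egrep 'clock|tcp|wrist'
```

```text
clock: 12.58
tcp_pos: [0.6127, -0.0668, 0.0229]
wrist_force: [-3.3, -0.7, 1.1]
```

Scaled: -0.001 m is -0.0013.

```bash
echo '-0.0013 0 0 0 0 0 | -0.0013 0 0 0 0 0 | -0.0013 0 0 0 0 0' | python3 nudge.py|egrep 'tcp|wrist'; echo '0.0067 0 0 0 0 0 | 0.04 0 0 0 0 0 | 0.0533 0 -0.0667 0 0 0 | 0.0533 0 -0.1333 0 0 0 | 0.0533 0 -0.1467 0 0 0' | python3 nudge.py ; python3 - <<'E'
from h import *
go(.690,-.081,.10,-.199)
ct=env.read_camera("top");cs=env.read_camera("scene")
o=np.hstack([cv2.resize(ct["image"][80:220,250:350],(400,560),interpolation=2),cv2.resize(cs["image"][190:330,290:390],(400,560),interpolation=2)])
cv2.imwrite("pics/b4.png",o[:,:,::-1])
E
```

```text
tcp_pos: [0.6136, -0.067, 0.0229]
wrist_force: [-3.2, 1.1, 2.2]
clock: 13.58
tcp_pos: [0.5776, -0.0599, 0.1373]
orientation: [0.004, 0.099, 0.995, -0.001]
wrist_force: [0.4, -0.2, -0.7]
finger_gap: -0.0001
grip_force: 0.0
shift [-0.114   0.0015  0.0383] rz 0.0002 yaw now -0.199 tcp [ 0.5776 -0.0599  0.1373] F [ 0.35 -0.16 -0.73] t 13.575
```

View pics/b4.png

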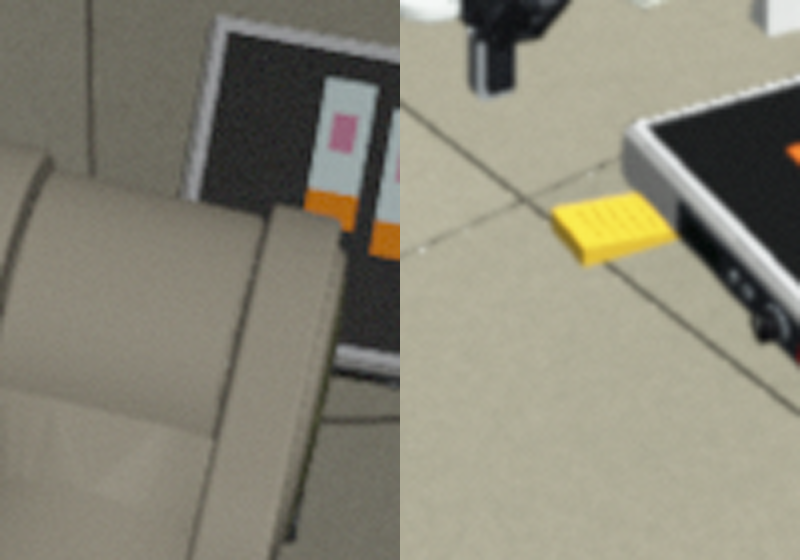

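The wedge sits square under the corner, with its back edge at (553–585, 215–262). The plate corner is unchanged at about (630,130). Now for the final press.

Scaled: -0.114 m is -0.152, -0.105 m is -0.14.

```bash
echo '-0.0733 0.0013 0 0 0 0 | -0.14 0.0013 0.0133 0 0 0 | -0.152 0.0013 0.0533 0 0 0 | -0.152 0.0013 0.0733 0 0 0 | -0.152 0.0013 0.0773 0 0 0 | -0.152 0.0013 0.0773 0 0 0' | python3 nudge.py |egrep 'tcp|wrist'; for i in 1 2 3; do echo '0 0 0.0013 0 0 0 | 0 0 0.0013 0 0 0' | python3 nudge.py |egrep 'tcp|wrist'; done
```

```text
tcp_pos: [0.6858, -0.0806, 0.076]
wrist_force: [-2.1, 0.5, 8.6]
tcp_pos: [0.6858, -0.0806, 0.0759]
wrist_force: [-3.8, 0.2, 12.8]
tcp_pos: [0.6858, -0.0806, 0.0758]
wrist_force: [-6.8, 0.7, 17.0]
tcp_pos: [0.6858, -0.0806, 0.0757]
wrist_force: [-7.2, 1.2, 21.6]
```

Scaled: -0.003 m is -0.004.

```bash
echo '0 0 -0.004 0 0 0 | 0 0 -0.004 0 0 0' | python3 nudge.py |egrep 'tcp|wrist'; for i in 1 2 3 4 5 6; do echo '0 0 -0.0007 0 0 0 | 0 0 -0.0007 0 0 0' | python3 nudge.py |egrep 'clock|tcp|wrist'; done
```

```text
tcp_pos: [0.6858, -0.0805, 0.076]
wrist_force: [-3.3, -0.6, 10.5]
clock: 15.68
tcp_pos: [0.6858, -0.0806, 0.076]
wrist_force: [-2.8, 0.1, 9.0]
clock: 15.92
tcp_pos: [0.6858, -0.0806, 0.0761]
wrist_force: [-1.9, -0.4, 5.8]
clock: 16.18
tcp_pos: [0.6858, -0.0806, 0.0761]
wrist_force: [-2.0, 0.2, 4.1]
clock: 16.42
tcp_pos: [0.6863, -0.0806, 0.0763]
wrist_force: [-1.2, -0.7, 0.7]
clock: 16.68
tcp_pos: [0.6868, -0.0807, 0.0772]
wrist_force: [-0.0, 0.6, -0.1]
clock: 16.92
tcp_pos: [0.6868, -0.0807, 0.078]
wrist_force: [0.4, 0.2, -0.1]
```

Scaled: 0.0023 m is 0.0031, 0.002 m is 0.0027.

```bash
echo '0 0 0.0013 0 0 0 | 0 0 0.0027 0 0 0 | 0 0 0.0031 0 0 0 | 0 0 0.0031 0 0 0' | python3 nudge.py |egrep 'tcp|wrist'; for i in 1 2; do echo '0 0 0 0 0 0 | 0 0 0 0 0 0' | python3 nudge.py |egrep 'tcp|wrist'; done
```

```text
tcp_pos: [0.6867, -0.0807, 0.0762]
wrist_force: [-2.3, -0.0, 4.6]
tcp_pos: [0.6867, -0.0807, 0.0761]
wrist_force: [-2.9, 0.2, 4.9]
tcp_pos: [0.6867, -0.0807, 0.0761]
wrist_force: [-2.4, 0.7, 4.9]
```

Scaled: 0.0007 m is 0.0009.

```bash
echo '0 0 0.0009 0 0 0 | 0 0 0.0009 0 0 0 | 0 0 0.0009 0 0 0 | 0 0 0.0009 0 0 0' | python3 nudge.py |egrep 'tcp|wrist'; python3 - <<'E'
from h import *
c=env.read_camera("scene");cv2.imwrite("pics/f.png",cv2.resize(c["image"][180:300,280:480],(800,480),interpolation=2)[:,:,::-1])
for i in range(4):env.read_camera("top");print(env.get_state()["wrist_force"].round(1))
E
```

```text
tcp_pos: [0.6867, -0.0807, 0.076]
wrist_force: [-2.5, 1.4, 8.2]
[-4.1  1.   8. ]
[-3.3  1.4  8.5]
[-3.3  0.8  8.2]
[-3.2  1.1  7.8]
```

View pics/f.png

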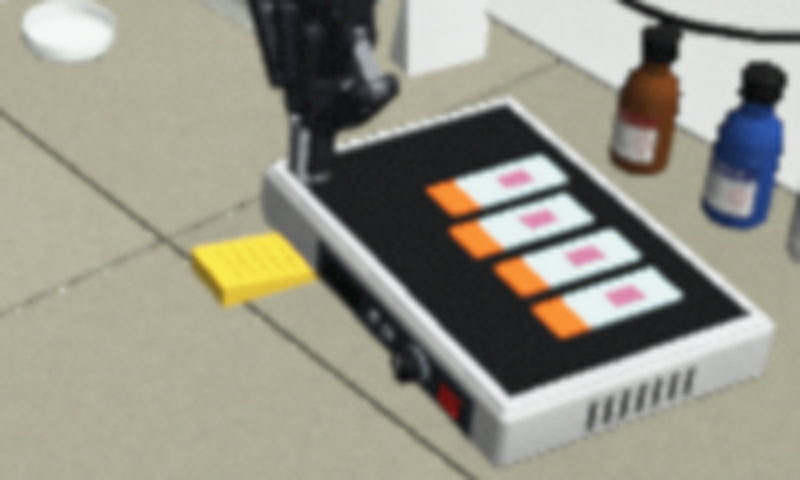

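The fingertips press on the front-left corner at (315,175) with a steady 8 N. The wedge is under the foot, untouched, with its visible part at (250,268), and the plate looks level.

```bash
python3 -c "
from workcell import env
print(env.hand_in())"
```

```text
the job is handed in; nothing more can be done
None
```

I pushed the wedge under the short foot, and the front-left corner, which dipped about 6 mm before, now stays put under a steady 8 N press; I handed in the job holding that press, and no verdict was returned.

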